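# Set a filtration manifold's valves for the funnels that are fitted

### The job

The pump hose is about to be connected to the three-place filtration manifold, and somebody left its lever valves anyhow. Fully open the valve of every place that has a filter funnel mounted and fully shut the valve of the place that has none, so that no vacuum is lost there; each lever must end against its stop, in line with its branch pipe for open, square across it for shut. Leave the funnels, the bare base and the things on the bench where they stand.

Things in the scene. Friction and masses are not known exactly. Their poses are not given: they have to be found in the camera images.
- manifold: three-place stainless filtration manifold, fixed. Origin: on the bench under the middle of the collector tube; y along the tube (to the left), x away from the robot, z up. Tube 404 mm long, top of its clamps 69 mm up, hose barb at the right end. At y = 130, 0, -130 mm a branch pipe runs along +x through a lever ball valve (pivot at x = 55 mm) to a riser with a port (x = 175 mm, rim 92 mm up)
- port_left (a point): centre of the rim of the left place's port, 92 mm above the bench, 120 mm behind its valve's pivot
- port_middle (a point): centre of the rim of the middle place's port, 92 mm above the bench
- port_right (a point): centre of the rim of the right place's port, 92 mm above the bench
- pivot_left (a point): pivot of the left place's valve lever (vertical axis), at the mid-height of the lever, 90 mm above the bench; turns with the manifold only
- pivot_middle (a point): pivot of the middle place's valve lever (vertical axis), at the mid-height of the lever, 90 mm above the bench; turns with the manifold only
- pivot_right (a point): pivot of the right place's valve lever (vertical axis), at the mid-height of the lever, 90 mm above the bench; turns with the manifold only
- lever_left (a point): point in the left valve lever's black rubber sleeve, 60 mm out from the pivot along the lever, at its mid-height. The sleeve is 17 mm wide and 14 mm tall (83 to 97 mm above the bench) and runs from 24 to 78 mm out from the pivot
- lever_middle (a point): point in the middle valve lever's black rubber sleeve, 60 mm out from the pivot along the lever, at its mid-height. The sleeve is 17 mm wide and 14 mm tall (83 to 97 mm above the bench) and runs from 24 to 78 mm out from the pivot
- lever_right (a point): point in the right valve lever's black rubber sleeve, 60 mm out from the pivot along the lever, at its mid-height. The sleeve is 17 mm wide and 14 mm tall (83 to 97 mm above the bench) and runs from 24 to 78 mm out from the pivot
- valve_left (a joint): left valve lever, rad: 0 = shut (lever across the branch pipe, pointing along the manifold's +y), 1.571 = open (in line with the pipe, pointing along the manifold's -x, to the robot); anticlockwise from above as it opens; hard stops at both ends. Stays where left; 2 to 3 N at the sleeve move it. Starts anywhere between
- valve_middle (a joint): middle valve lever, rad: 0 = shut (lever across the branch pipe, pointing along the manifold's +y), 1.571 = open (in line with the pipe, pointing along the manifold's -x, to the robot); anticlockwise from above as it opens; hard stops at both ends. Stays where left; 2 to 3 N at the sleeve move it. Starts anywhere between
- valve_right (a joint): right valve lever, rad: 0 = shut (lever across the branch pipe, pointing along the manifold's +y), 1.571 = open (in line with the pipe, pointing along the manifold's -x, to the robot); anticlockwise from above as it opens; hard stops at both ends. Stays where left; 2 to 3 N at the sleeve move it. Starts anywhere between
- funnel_a: steel filter unit standing loosely in one of the three ports (which one varies): a base like the bare one with an open funnel clamped on it, 68 mm across (73 at the rim), top 119 mm above the origin; two clamp lugs reach 58 mm from the axis. Origin: on its axis, at the port's rim; z up. 0.3 kg, can be knocked over
- funnel_b: the same, second mounted funnel
- bare_base: the third place's filter base without a funnel: a low steel spool 52 mm across with a flat grey filter support on top, 27 mm tall over the port's rim, standing loosely in the port. Marks the place that has no funnel. Origin: on its axis, at the port's rim
- spare_funnel: the funnel taken off the third place, stood upside down on the bench to the left of the manifold (73 mm across, 92 mm tall, loose); not mounted, to be left alone. Origin: centre of its underside on the bench
- timer: small white bench timer, 60x66x15 mm, loose bystander at the left; origin at the centre of its underside
- forceps: steel forceps, 130 mm long, lying loose at the left front; origin at the centre of their underside
Mind the look-alikes: they are no part of the job. What is shaped like the bare_base but brown is not meant.

How it is judged:
At the end, for the whole second after the job is handed in: The valves of the two places with a mounted funnel are open (over 1.37 rad), the valve of the place with the bare base is shut (under 0.2 rad), the levers are at rest, and both funnels and the bare base stand upright in their ports within 10 mm of where they were (((horizontal distance between bare_base and port_left below 0.02 m and value of joint valve_left below 0.2 rad) or (horizontal distance between any of funnel_a, funnel_b and port_left below 0.02 m and value of joint valve_left above 1.37 rad)) and velocity of joint valve_left between -0.05 and 0.05 rad/s and ((horizontal distance between bare_base and port_middle below 0.02 m and value of joint valve_middle below 0.2 rad) or (horizontal distance between any of funnel_a, funnel_b and port_middle below 0.02 m and value of joint valve_middle above 1.37 rad)) and velocity of joint valve_middle between -0.05 and 0.05 rad/s and ((horizontal distance between bare_base and port_right below 0.02 m and value of joint valve_right below 0.2 rad) or (horizontal distance between any of funnel_a, funnel_b and port_right below 0.02 m and value of joint valve_right above 1.37 rad)) and velocity of joint valve_right between -0.05 and 0.05 rad/s and angle between each of funnel_a, funnel_b, bare_base's own z axis and vertical below 0.1 rad and distance of each of funnel_a, funnel_b, bare_base from where it was at the start of the episode below 0.01 m and linear speed of each of funnel_a, funnel_b, bare_base below 0.02 m/s); the robot touches nothing.
It fails at once if A mounted funnel or the bare base is tipped or knocked out of its port (angle between any of funnel_a, funnel_b, bare_base's own z axis and vertical above 0.3 rad or distance of any of funnel_a, funnel_b, bare_base from where it was at the start of the episode above 0.02 m).
It fails at once if The spare funnel, the timer or the forceps are pushed about (over 30 mm) (distance of any of spare_funnel, timer, forceps from where it was at the start of the episode above 0.03 m).
It also fails if it takes over 48 s, if anything falls off the work surface, if the arm or the gripper's body presses on something with over 40 N, if the wrist force passes 120 N, or if a joint passes its speed limit or range.

### The arm

A 6-joint arm with a two-finger parallel gripper is mounted at the origin on a cart in front of the work surface, level with it; the furniture and walls round the work are solid. World frame = base frame: x ahead of the robot, y to its left, z up, the work surface at z = 0. Lengths are in m, angles in rad, forces in N, time in s.
With the tool pointing down it reaches from about 0.3 to 0.85 m from the base axis. Payload 5.4 kg.
Tool frame: the origin (TCP) lies at the very end of the fingers, on their centre line; the grasp point (between the pads) lies 19 mm behind it; z points along the fingers, y is the line along which they close (so a half turn about z gives the same grasp; the last joint's range is limited). The gripper opens to 85 mm and grips with 20 to 120 N. Pads are 22 mm wide; open, the fingers measure 114 mm over their backs; the gripper's body (76 mm by 85 mm) begins 54 mm behind the grasp point. The pads swing forward as they close: fully open they stand 13 mm farther back than shut.
Start: joints at [-1.364, 0.158, 1.597, -0, 1.386, -0.21], TCP at [0.233, -0.526, 0.231] pointing down, gripper open.
Joint ranges: [-2.91, 2.91], [-0.94, 2.29], [0.18, 2.7], [-1.29, 4.43], [0.17, 2.64], [-3, 3]. Speed limits (rad/s): [2.57, 2.57, 3.14, 3.14, 3.14, 3.14].

### API

Orientations are given as a unit quaternion [w, x, y, z].
In Python, from station import observe, camera, close_job gives the robot as it stands.
- The arm moves only by the tool arm_command, never from a script. Its argument "series" is a list of rows, each an object of numbers: "x", "y", "z": the shift along the tool's x, y, z in units of 120 mm (1.0 is 120 mm); "wx", "wy", "wz": the turn, a rotation vector about the tool's x, y, z in units of 90 degrees (1.0 is 90 degrees); "hand": the finger opening in mm, from 0 to 85.4. A call has 1 to 8 rows; each row shifts and turns the commanded pose from where the row before left it, along the tool's axes as they then stand; what a row does not reach is not made up. A row lasts 1/12 s, in which the tool goes at most 41.7 mm and 7.16 degrees, less where a joint would pass 70% of its speed; a pose out of reach is approached as far as the arm can. A call with a number of a shift or a turn outside -1 to 1 is refused whole. A call with a gripper value outside its range is refused whole. The fingers move at their own pace and stop on an object; "squeeze" is the grip in N (left out, the last holds). Time passes only in rows, so rows that do not move let the fingers close. It gives the time, the measured TCP pose, the force, the opening and the grip force at its end, in the units of the state.
- observe(): the state, without advancing time (a new reading comes with each control period).
- camera(name): name is "side" or "top" or "wrist"; returns a dict with "image" (480x640x3 uint8, red, green, blue), "camera_matrix" (3x3 intrinsics, pixels), "R" (3x3) and "t" (3): a world point X has camera coordinates R X + t. Camera axes: x right, y down, z forward; pixel columns grow to the right and rows downward; lengths in m; the calibration is good to about 2 mm. A picture is of the moment at which its call begins. There is no depth.
- close_job(): hands the job in; it is judged then, once.
The state is a dict: "clock": time; "joint_pos": joint angles; "dq": joint speeds; "joint_efforts": joint torques, N m; "ee_pos": TCP position; "eef_rot": TCP orientation; "force": force on the tool from outside, world axes, zero at the start; "torque": the same for the moment, N m; "grip_width": finger opening in m; "grip_force": force on a finger pad.
Only numpy, scipy, OpenCV 4.12 (cv2) and the standard library are available. Lean on these libraries where they do the work, as an engineer would, in place of code of your own. Each camera call takes 0.05 s, during which the arm holds its last target. There are 200 camera calls.

## Working session

There is one attempt and no reset: what is moved stays moved. The work goes in short steps, Python scripts to look and compute and a tool call to move; the robot and the scene stay as the last step left them, time stands still between calls to the robot, and variables do not carry over. Pictures are saved under pics/ and viewed, at most 10 in all, crops included, and the job is handed in when it is done.

Besides the shell and the picture viewer there is one more tool, called after "Emit:" by a JSON object that holds its "op" and its "data", one argument or row to a line. arm_command: Moves the arm, as the interface text tells. Shifts and turns lie within -1 to 1; 1 stands for 120 mm of shift or 90 degrees of turn. Its arguments: {"type":"object","properties":{"series":{"type":"array","items":{"type":"object","properties":{"x":{"type":"number"},"y":{"type":"number"},"z":{"type":"number"},"wx":{"type":"number"},"wy":{"type":"number"},"wz":{"type":"number"},"hand":{"type":"number"}}}},"squeeze":{"type":"number"}},"required":["series"]}

```bash
mkdir -p pics; python3 - <<'E'
from station import observe,camera
import cv2,pickle
d={}
for n in("top","side"):
    c=camera(n);d[n]=c;cv2.imwrite(f"pics/{n}0.png",c["image"][:,:,::-1]);print(n,c["camera_matrix"],c["R"],c["t"])
pickle.dump(d,open("c0.pkl","wb"))
s=observe();print(s)
E
```

```text
top [[556.82428858   0.         327.76236785]
 [  0.         556.82428858 233.85958271]
 [  0.           0.           1.        ]] [[-0.01165911 -0.99991364  0.00606524]
 [-0.98410678  0.01039951 -0.17727295]
 [ 0.17719457 -0.00803568 -0.98414303]] [0.03164821 0.56169935 1.25623234]
side [[532.32715949   0.         321.3553692 ]
 [  0.         532.32715949 233.63410952]
 [  0.           0.           1.        ]] [[-0.9647085  -0.26330487 -0.00283872]
 [-0.14267115  0.53172535 -0.83481321]
 [ 0.22131981 -0.80494639 -0.55052597]] [0.54931476 0.12020361 1.187016  ]
{'clock': 0.1, 'joint_pos': array([-1.36407958e+00,  1.59006836e-01,  1.59813265e+00,  3.58409192e-05,
        1.38619176e+00, -2.10087701e-01]), 'dq': array([ 0.00179901, -0.00161441, -0.00268593,  0.00020516, -0.00027208,
       -0.0001722 ]), 'joint_efforts': array([ 8.22969332e-05, -3.96986997e+01, -3.32338929e+01, -1.97191080e-04,
        4.13479196e-03, -1.43522442e-06]), 'ee_pos': array([ 0.23266551, -0.52522558,  0.23039047]), 'eef_rot': array([-8.69263411e-04,  9.78363052e-01,  2.06893648e-01,  1.90782554e-05]), 'force': array([-0.2159583 ,  1.26571876, -0.54392679]), 'torque': array([ 0.04223297,  0.01241246, -0.02450427]), 'grip_force': 0.0, 'grip_width': 0.08546024350949244}
```

View pics/top0.png

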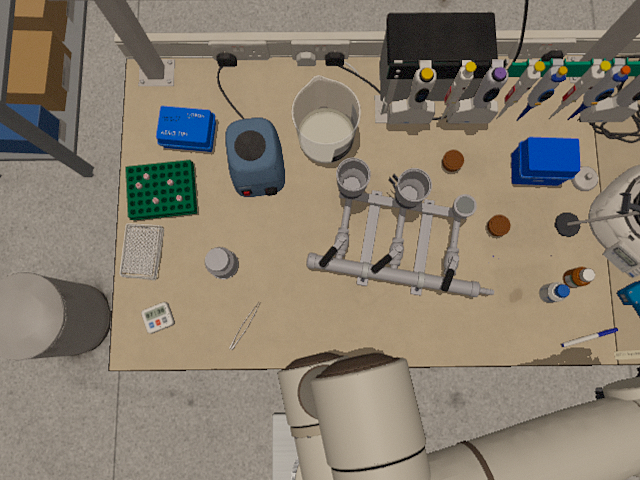

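View pics/side0.png

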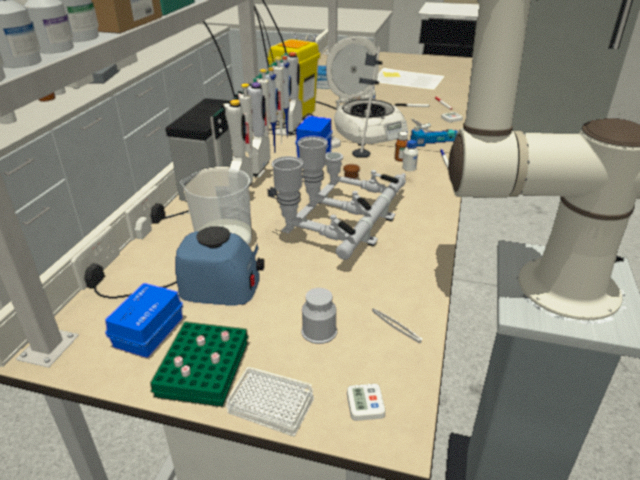

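The top view shows mounted funnels at left (352,178) and middle (412,188), and a bare base at right (463,206). The base-shaped candidates are (463,206) grey in a port, (453,160) brown on the bench and (499,225) brown on the bench. The grey one fits. The lever sleeves are near (328,256), (382,263) and (449,280).

```bash
cat > h.py <<'E'
import numpy as np,cv2
def ray(c,u,v,z):
    d=c["R"].T@np.linalg.inv(c["camera_matrix"])@[u,v,1];o=-c["R"].T@c["t"]
    return o+d*(z-o[2])/d[2]
def proj(c,X):
    p=c["camera_matrix"]@(c["R"]@np.array(X)+c["t"]);return p[:2]/p[2]
def sleeves(c,box):
    x0,y0,x1,y1=box;im=c["image"][y0:y1,x0:x1]
    m=(im.max(2)<60).astype(np.uint8)
    n,l,s,ce=cv2.connectedComponentsWithStats(m)
    out=[]
    for i in range(1,n):
        if s[i,4]<60: continue
        p=np.argwhere(l==i)[:,::-1]+[x0,y0]
        W=np.array([ray(c,u,v,.095)[:2] for u,v in p]);mu=W.mean(0)
        r=cv2.minAreaRect(W.astype(np.float32)*1000)
        w,V=np.linalg.eigh(np.cov((W-mu).T));
        out.append((mu,V[:,1],s[i,4],p.mean(0),r[1]))
    return out
E
python3 - <<'E'
import pickle;from h import *
d=pickle.load(open("c0.pkl","rb"));c=d["top"]
for s in sleeves(c,(300,225,480,300)): print([np.round(a,3) for a in s])
A=ray(c,312,261,.055);B=ray(c,477,288,.055);print(A,B,np.linalg.norm(A-B))
print("bare top",ray(c,463,205,.119))
for u,v in((353,174),(413,184)):print(ray(c,u,v,.211))
cv2.imwrite("pics/crop.png",cv2.resize(c["image"][150:300,295:495,::-1],None,fx=4,fy=4,interpolation=cv2.INTER_CUBIC))
E
```

```text
[array([0.502, 0.027]), array([-0.772,  0.636]), np.int32(158), array([327.665, 256.563]), array([15.707, 51.884])]
[array([ 0.485, -0.093]), array([-0.634,  0.773]), np.int32(158), array([381.158, 263.386]), array([15.146, 53.195])]
[array([ 0.447, -0.239]), array([-0.926,  0.377]), np.int32(173), array([447.046, 279.705]), array([17.307, 51.797])]
[0.49764476 0.06269572 0.055     ] [ 0.4309547  -0.31640078  0.055     ] 0.3849178103509395
bare top [ 0.61221702 -0.27834387  0.119     ]
[ 0.6598106  -0.02760235  0.211     ]
[ 0.63694028 -0.1524901   0.211     ]
```

View pics/crop.png

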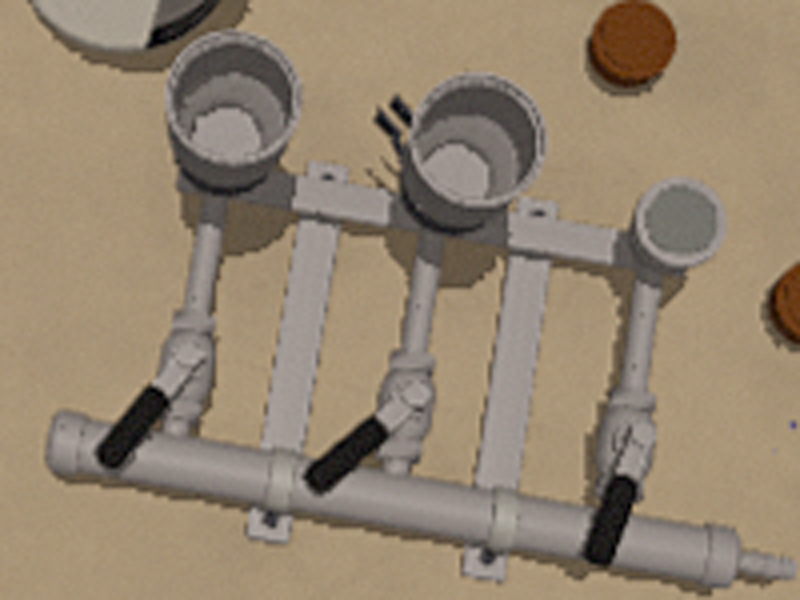

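The crop confirms it: both steel funnels stand in the left and middle ports, and the grey bare base is in the right port. The brown discs lie on the bench. So left and middle get opened and right gets shut. Pivots work out at (.541,-.005), (.517,-.132) and (.494,-.258), about 130 mm apart, with manifold yaw about -10.5°. I'll close the fingers and line the tool up with the manifold.

Emit:
{"op": "arm_command", "data": {
  "series": [
    {"wz": 0.0765,"hand": 0},
    {"wz": 0.0765,"hand": 0},
    {"wz": 0.0765,"hand": 0},
    {"wz": 0.0765,"hand": 0},
    {"wz": 0.0765,"hand": 0},
    {"hand": 0},
    {"hand": 0}
  ],
  "squeeze": 20
}}

```text
$.series[0]: bad value
```

```bash
cat > m.py <<'E'
from station import observe
import numpy as np
from scipy.spatial.transform import Rotation as Ro
s=observe();ey=np.array([.541-.494,-.005+.258]);ey/=np.linalg.norm(ey);ex=np.array([ey[1],-ey[0]])
O=np.array([.517,-.132])-.055*ex;p=s["ee_pos"][:2]-O
print(s["clock"],"manifold mm",1000*p@ex,1000*p@ey,"z",1000*s["ee_pos"][2],"F",s["force"].round(1),s["grip_width"])
T=Ro.from_quat(s["eef_rot"],scalar_first=True).as_matrix();print("toolx",T[:,0].round(3),"ex",ex.round(3),"toolz",T[:,2].round(3))
E
python3 m.py
```

```text
0.1 manifold mm -152.73060637928958 -438.5435594899165 z 230.39047119958965 F [-0.2  1.3 -0.5] 0.08546024350949244
toolx [0.914 0.405 0.   ] ex [ 0.983 -0.183] toolz [-0.     0.002 -1.   ]
```

Emit:
{"op": "arm_command", "data": {
  "series": [
    {"x": 0,"y": 0,"z": 0,"wx": 0,"wy": 0,"wz": 0.0765,"hand": 0},
    {"x": 0,"y": 0,"z": 0,"wx": 0,"wy": 0,"wz": 0.0765,"hand": 0},
    {"x": 0,"y": 0,"z": 0,"wx": 0,"wy": 0,"wz": 0.0765,"hand": 0},
    {"x": 0,"y": 0,"z": 0,"wx": 0,"wy": 0,"wz": 0.0765,"hand": 0},
    {"x": 0,"y": 0,"z": 0,"wx": 0,"wy": 0,"wz": 0.0765,"hand": 0},
    {"x": 0,"y": 0,"z": 0,"wx": 0,"wy": 0,"wz": 0,"hand": 0},
    {"x": 0,"y": 0,"z": 0,"wx": 0,"wy": 0,"wz": 0,"hand": 0}
  ],
  "squeeze": 20
}}

```text
clock: 0.68
ee_pos: [0.2327, -0.5255, 0.2309]
eef_rot: [-0.0, 0.996, -0.09, -0.0]
force: [1.0, -0.1, -0.9]
grip_width: 0.001
grip_force: 0.0
```

```bash
python3 m.py
```

```text
0.6833 manifold mm -152.66679253759747 -438.84769173520294 z 230.8750325327107 F [ 1.  -0.1 -0.9] 0.0009685894947937032
toolx [ 0.984 -0.18  -0.   ] ex [ 0.983 -0.183] toolz [-0.     0.001 -1.   ]
```

Emit:
{"op": "arm_command", "data": {
  "series": [
    {"x": 0.156,"y": -0.284,"z": 0,"wx": 0,"wy": 0,"wz": 0,"hand": 0},
    {"x": 0.156,"y": -0.284,"z": 0,"wx": 0,"wy": 0,"wz": 0,"hand": 0},
    {"x": 0.156,"y": -0.284,"z": 0,"wx": 0,"wy": 0,"wz": 0,"hand": 0},
    {"x": 0.156,"y": -0.284,"z": 0,"wx": 0,"wy": 0,"wz": 0,"hand": 0},
    {"x": 0.156,"y": -0.284,"z": 0,"wx": 0,"wy": 0,"wz": 0,"hand": 0},
    {"x": 0.156,"y": -0.284,"z": 0,"wx": 0,"wy": 0,"wz": 0,"hand": 0},
    {"x": 0.156,"y": -0.284,"z": 0,"wx": 0,"wy": 0,"wz": 0,"hand": 0},
    {"x": 0.156,"y": -0.284,"z": 0,"wx": 0,"wy": 0,"wz": 0,"hand": 0}
  ]
}}

```text
clock: 1.35
ee_pos: [0.4307, -0.2834, 0.2313]
eef_rot: [0.0, 0.996, -0.09, 0.0]
force: [0.9, -0.4, -0.4]
grip_width: -0.0
grip_force: 0.0
```

Emit:
{"op": "arm_command", "data": {
  "series": [
    {"x": 0,"y": 0,"z": 0.2,"wx": 0,"wy": 0,"wz": 0,"hand": 0},
    {"x": 0,"y": 0,"z": 0.2,"wx": 0,"wy": 0,"wz": 0,"hand": 0},
    {"x": 0,"y": 0,"z": 0.2,"wx": 0,"wy": 0,"wz": 0,"hand": 0},
    {"x": 0,"y": 0,"z": 0.2,"wx": 0,"wy": 0,"wz": 0,"hand": 0},
    {"x": 0,"y": 0,"z": 0.1,"wx": 0,"wy": 0,"wz": 0,"hand": 0},
    {"x": 0,"y": 0,"z": 0,"wx": 0,"wy": 0,"wz": 0,"hand": 0},
    {"x": 0,"y": 0,"z": 0,"wx": 0,"wy": 0,"wz": 0,"hand": 0}
  ]
}}

```text
clock: 1.93
ee_pos: [0.4298, -0.2851, 0.1234]
eef_rot: [-0.0, 0.996, -0.091, -0.0]
force: [0.4, -0.5, 0.8]
grip_width: 0.0002
grip_force: 0.0
```

```bash
python3 m.py; python3 - <<'E'
from station import camera
import cv2
cv2.imwrite("pics/w1.png",camera("wrist")["image"][:,:,::-1])
cv2.imwrite("pics/s1.png",cv2.resize(camera("side")["image"][120:290,250:450,::-1],None,fx=3,fy=3))
E
```

```text
1.9333 manifold mm -2.7690397938824973 -166.48670877799984 z 123.40171155934217 F [ 0.4 -0.5  0.8] 0.00016955109901828656
toolx [ 0.983 -0.182 -0.001] ex [ 0.983 -0.183] toolz [-0.     0.001 -1.   ]
```

View pics/w1.png

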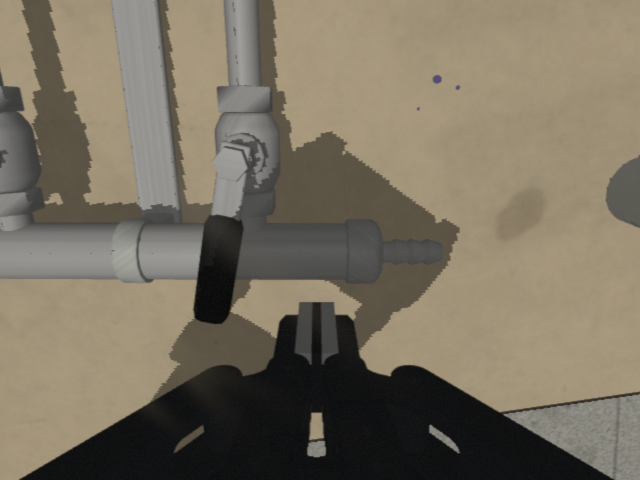

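The wrist view shows the right sleeve at about (215,270), well left of the closed fingertips at (317,305). The way down is clear.

Emit:
{"op": "arm_command", "data": {
  "series": [
    {"x": 0,"y": 0,"z": 0.19,"wx": 0,"wy": 0,"wz": 0,"hand": 0},
    {"x": 0,"y": 0,"z": 0.185,"wx": 0,"wy": 0,"wz": 0,"hand": 0},
    {"x": 0,"y": 0,"z": 0,"wx": 0,"wy": 0,"wz": 0,"hand": 0},
    {"x": 0.014,"y": -0.1,"z": 0,"wx": 0,"wy": 0,"wz": 0,"hand": 0},
    {"x": 0.014,"y": -0.1,"z": 0,"wx": 0,"wy": 0,"wz": 0,"hand": 0},
    {"x": 0.014,"y": -0.1,"z": 0,"wx": 0,"wy": 0,"wz": 0,"hand": 0},
    {"x": 0,"y": 0,"z": 0,"wx": 0,"wy": 0,"wz": 0,"hand": 0}
  ]
}}

```text
clock: 2.62
ee_pos: [0.443, -0.2492, 0.0799]
eef_rot: [0.001, 0.996, -0.091, 0.001]
force: [-0.7, -0.1, -0.4]
grip_width: 0.0004
grip_force: 0.0
```

Emit:
{"op": "arm_command", "data": {
  "series": [
    {"x": 0.01,"y": -0.1,"z": 0,"wx": 0,"wy": 0,"wz": 0,"hand": 0},
    {"x": 0.01,"y": -0.1,"z": 0,"wx": 0,"wy": 0,"wz": 0,"hand": 0},
    {"x": 0.046,"y": -0.07,"z": 0,"wx": 0,"wy": 0,"wz": 0,"hand": 0},
    {"x": 0.046,"y": -0.07,"z": 0,"wx": 0,"wy": 0,"wz": 0,"hand": 0},
    {"x": 0.05,"y": -0.028,"z": 0,"wx": 0,"wy": 0,"wz": 0,"hand": 0},
    {"x": 0.05,"y": -0.028,"z": 0,"wx": 0,"wy": 0,"wz": 0,"hand": 0},
    {"x": 0.05,"y": -0.028,"z": 0,"wx": 0,"wy": 0,"wz": 0,"hand": 0},
    {"x": 0,"y": 0,"z": 0,"wx": 0,"wy": 0,"wz": 0,"hand": 0}
  ]
}}

```text
clock: 3.28
ee_pos: [0.4828, -0.2059, 0.0781]
eef_rot: [-0.0, 0.996, -0.092, 0.0]
force: [0.7, -0.2, 0.5]
grip_width: -0.0002
grip_force: 0.0
```

```bash
python3 m.py; python3 - <<'E'
from station import camera
import cv2
cv2.imwrite("pics/w2.png",camera("wrist")["image"][:,:,::-1])
E
```

```text
3.2833 manifold mm 34.86796067414114 -78.85974082497427 z 78.10402617352736 F [ 0.7 -0.2  0.5] -0.0001916603464380557
toolx [ 0.983 -0.183  0.   ] ex [ 0.983 -0.183] toolz [ 0.001  0.001 -1.   ]
```

View pics/w2.png

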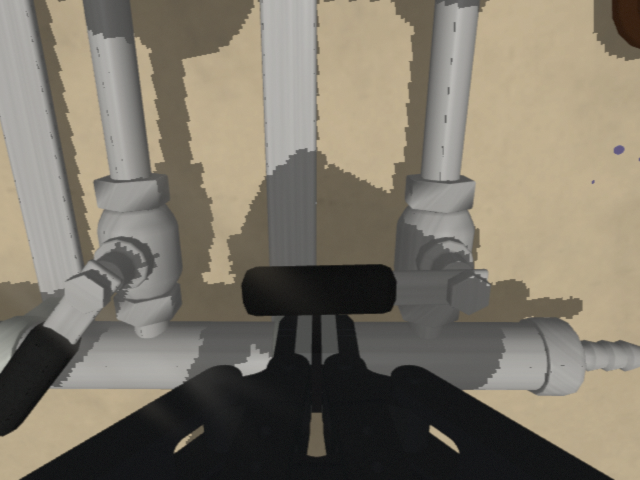

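The right lever (sleeve at (320,290)) is now square across its pipe. I'll nudge it on until the stop shows up as force.

Emit:
{"op": "arm_command", "data": {
  "series": [
    {"x": 0.02,"y": 0,"z": 0,"wx": 0,"wy": 0,"wz": 0,"hand": 0},
    {"x": 0.015,"y": 0,"z": 0,"wx": 0,"wy": 0,"wz": 0,"hand": 0},
    {"x": 0,"y": 0,"z": 0,"wx": 0,"wy": 0,"wz": 0,"hand": 0},
    {"x": 0,"y": 0,"z": 0,"wx": 0,"wy": 0,"wz": 0,"hand": 0}
  ]
}}

```text
clock: 3.67
ee_pos: [0.4845, -0.2064, 0.0779]
eef_rot: [-0.001, 0.996, -0.092, -0.002]
force: [-4.4, 2.7, 3.0]
grip_width: 0.0
grip_force: 2.7
```

```bash
python3 m.py
```

```text
3.6667 manifold mm 36.649695414509765 -79.11274614695695 z 77.85230623622743 F [-4.4  2.7  3. ] 4.0129935902799366e-05
toolx [ 0.983 -0.183 -0.004] ex [ 0.983 -0.183] toolz [-0.003  0.002 -1.   ]
```

Emit:
{"op": "arm_command", "data": {
  "series": [
    {"x": 0.035,"y": 0,"z": 0,"wx": 0,"wy": 0,"wz": 0,"hand": 0},
    {"x": 0,"y": 0,"z": 0,"wx": 0,"wy": 0,"wz": 0,"hand": 0},
    {"x": 0,"y": 0,"z": 0,"wx": 0,"wy": 0,"wz": 0,"hand": 0}
  ]
}}

```text
clock: 3.92
ee_pos: [0.4848, -0.2064, 0.0776]
eef_rot: [-0.002, 0.996, -0.091, -0.007]
force: [-21.2, 4.0, 15.7]
grip_width: -0.0005
grip_force: 11.0
```

Emit:
{"op": "arm_command", "data": {
  "series": [
    {"x": -0.13,"y": 0,"z": 0,"wx": 0,"wy": 0,"wz": 0,"hand": 0},
    {"x": -0.13,"y": 0,"z": 0,"wx": 0,"wy": 0,"wz": 0,"hand": 0},
    {"x": 0,"y": 0,"z": -0.25,"wx": 0,"wy": 0,"wz": 0,"hand": 0},
    {"x": 0,"y": 0,"z": -0.25,"wx": 0,"wy": 0,"wz": 0,"hand": 0},
    {"x": 0,"y": 0,"z": 0,"wx": 0,"wy": 0,"wz": 0,"hand": 0},
    {"x": 0,"y": -0.27,"z": 0,"wx": 0,"wy": 0,"wz": 0,"hand": 0},
    {"x": 0,"y": -0.27,"z": 0,"wx": 0,"wy": 0,"wz": 0,"hand": 0},
    {"x": 0,"y": -0.27,"z": 0,"wx": 0,"wy": 0,"wz": 0,"hand": 0}
  ]
}}

```text
clock: 4.58
ee_pos: [0.4775, -0.1062, 0.1386]
eef_rot: [0.0, 0.996, -0.093, 0.001]
force: [0.1, 0.4, -0.2]
grip_width: 0.0002
grip_force: 0.0
```

Emit:
{"op": "arm_command", "data": {
  "series": [
    {"x": 0,"y": -0.28,"z": 0,"wx": 0,"wy": 0,"wz": 0,"hand": 0},
    {"x": 0,"y": -0.28,"z": 0,"wx": 0,"wy": 0,"wz": 0,"hand": 0},
    {"x": 0,"y": 0,"z": 0,"wx": 0,"wy": 0,"wz": 0,"hand": 0}
  ]
}}

```text
clock: 4.83
ee_pos: [0.4898, -0.0359, 0.1381]
eef_rot: [-0.001, 0.996, -0.09, 0.0]
force: [0.6, -0.2, -0.1]
grip_width: 0.0001
grip_force: 0.0
```

```bash
python3 m.py; python3 - <<'E'
from station import camera
import cv2
cv2.imwrite("pics/w3.png",camera("wrist")["image"][:,:,::-1])
E
```

```text
4.8333 manifold mm 10.69900575262209 89.46359628923194 z 138.1427990556524 F [ 0.6 -0.2 -0.1] 6.715676267537653e-05
toolx [ 0.984 -0.179  0.   ] ex [ 0.983 -0.183] toolz [ 0.001  0.002 -1.   ]
```

View pics/w3.png

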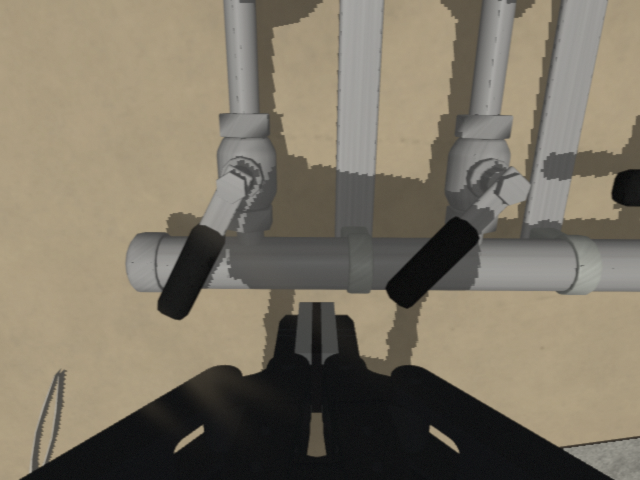

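The right stop answered with 21 N. The wrist view now shows the fingers between the left sleeve (190,272) and the middle sleeve (432,262). Next I descend and push the middle lever to the right.

Emit:
{"op": "arm_command", "data": {
  "series": [
    {"x": 0,"y": 0,"z": 0.25,"wx": 0,"wy": 0,"wz": 0,"hand": 0},
    {"x": 0,"y": 0,"z": 0.25,"wx": 0,"wy": 0,"wz": 0,"hand": 0},
    {"x": 0,"y": 0,"z": 0,"wx": 0,"wy": 0,"wz": 0,"hand": 0},
    {"x": 0,"y": 0.1,"z": 0,"wx": 0,"wy": 0,"wz": 0,"hand": 0},
    {"x": 0,"y": 0.1,"z": 0,"wx": 0,"wy": 0,"wz": 0,"hand": 0},
    {"x": 0,"y": 0.1,"z": 0,"wx": 0,"wy": 0,"wz": 0,"hand": 0},
    {"x": 0,"y": 0.1,"z": 0,"wx": 0,"wy": 0,"wz": 0,"hand": 0},
    {"x": 0,"y": 0.1,"z": 0,"wx": 0,"wy": 0,"wz": 0,"hand": 0}
  ]
}}

```text
clock: 5.55
ee_pos: [0.4782, -0.1011, 0.0793]
eef_rot: [-0.0, 0.996, -0.092, 0.0]
force: [-1.0, 4.4, 0.2]
grip_width: -0.0004
grip_force: 2.0
```

Emit:
{"op": "arm_command", "data": {
  "series": [
    {"x": 0,"y": 0.035,"z": 0,"wx": 0,"wy": 0,"wz": 0,"hand": 0},
    {"x": 0,"y": 0.02,"z": 0,"wx": 0,"wy": 0,"wz": 0,"hand": 0},
    {"x": 0,"y": 0,"z": 0,"wx": 0,"wy": 0,"wz": 0,"hand": 0},
    {"x": 0,"y": 0,"z": 0,"wx": 0,"wy": 0,"wz": 0,"hand": 0}
  ]
}}

```text
clock: 5.88
ee_pos: [0.4776, -0.1034, 0.0791]
eef_rot: [-0.004, 0.996, -0.093, 0.0]
force: [0.8, 18.5, 7.4]
grip_width: 0.0002
grip_force: 9.4
```

```bash
python3 m.py
```

```text
5.8833 manifold mm 11.058898851003264 20.921409794536356 z 79.14702364280147 F [ 0.8 18.5  7.4] 0.00019094363332456483
toolx [ 0.983 -0.185  0.   ] ex [ 0.983 -0.183] toolz [ 0.001  0.007 -1.   ]
```

The middle lever is on its stop: 18.5 N at y≈21 mm, where the geometry puts it. Now the left one.

Emit:
{"op": "arm_command", "data": {
  "series": [
    {"x": 0,"y": -0.2,"z": 0,"wx": 0,"wy": 0,"wz": 0,"hand": 0},
    {"x": 0,"y": 0,"z": -0.25,"wx": 0,"wy": 0,"wz": 0,"hand": 0},
    {"x": 0,"y": 0,"z": -0.25,"wx": 0,"wy": 0,"wz": 0,"hand": 0},
    {"x": 0,"y": 0,"z": 0,"wx": 0,"wy": 0,"wz": 0,"hand": 0},
    {"x": 0,"y": -0.27,"z": 0,"wx": 0,"wy": 0,"wz": 0,"hand": 0},
    {"x": 0,"y": -0.27,"z": 0,"wx": 0,"wy": 0,"wz": 0,"hand": 0},
    {"x": 0,"y": -0.27,"z": 0,"wx": 0,"wy": 0,"wz": 0,"hand": 0},
    {"x": 0,"y": -0.27,"z": 0,"wx": 0,"wy": 0,"wz": 0,"hand": 0}
  ]
}}

```text
clock: 6.55
ee_pos: [0.5063, 0.0447, 0.1391]
eef_rot: [0.001, 0.996, -0.093, 0.001]
force: [0.3, -1.1, 0.4]
grip_width: 0.0001
grip_force: 0.0
```

Emit:
{"op": "arm_command", "data": {
  "series": [
    {"x": 0,"y": -0.27,"z": 0,"wx": 0,"wy": 0,"wz": 0,"hand": 0},
    {"x": 0,"y": 0,"z": 0,"wx": 0,"wy": 0,"wz": 0,"hand": 0},
    {"x": 0,"y": 0,"z": 0,"wx": 0,"wy": 0,"wz": 0,"hand": 0}
  ]
}}

```text
clock: 6.8
ee_pos: [0.5119, 0.0769, 0.1387]
eef_rot: [0.001, 0.996, -0.091, 0.001]
force: [0.3, -0.5, -0.3]
grip_width: -0.0001
grip_force: 0.0
```

```bash
python3 m.py
```

```text
6.8 manifold mm 11.840418708841618 204.41124559268863 z 138.7351835416223 F [ 0.3 -0.5 -0.3] -0.00012715402406929951
toolx [ 0.984 -0.181  0.002] ex [ 0.983 -0.183] toolz [ 0.002 -0.001 -1.   ]
```

Emit:
{"op": "arm_command", "data": {
  "series": [
    {"x": 0,"y": 0,"z": 0.25,"wx": 0,"wy": 0,"wz": 0,"hand": 0},
    {"x": 0,"y": 0,"z": 0.25,"wx": 0,"wy": 0,"wz": 0,"hand": 0},
    {"x": 0,"y": 0,"z": 0,"wx": 0,"wy": 0,"wz": 0,"hand": 0},
    {"x": 0,"y": 0.095,"z": 0,"wx": 0,"wy": 0,"wz": 0,"hand": 0},
    {"x": 0,"y": 0.095,"z": 0,"wx": 0,"wy": 0,"wz": 0,"hand": 0},
    {"x": 0,"y": 0.095,"z": 0,"wx": 0,"wy": 0,"wz": 0,"hand": 0},
    {"x": 0,"y": 0.095,"z": 0,"wx": 0,"wy": 0,"wz": 0,"hand": 0},
    {"x": 0,"y": 0,"z": 0,"wx": 0,"wy": 0,"wz": 0,"hand": 0}
  ]
}}

```text
clock: 7.47
ee_pos: [0.5034, 0.0294, 0.0796]
eef_rot: [0.001, 0.996, -0.093, 0.001]
force: [0.2, -0.2, 0.7]
grip_width: -0.0003
grip_force: 0.0
```

Emit:
{"op": "arm_command", "data": {
  "series": [
    {"x": 0,"y": 0.035,"z": 0,"wx": 0,"wy": 0,"wz": 0,"hand": 0},
    {"x": 0,"y": 0.025,"z": 0,"wx": 0,"wy": 0,"wz": 0,"hand": 0},
    {"x": 0,"y": 0,"z": 0,"wx": 0,"wy": 0,"wz": 0,"hand": 0},
    {"x": 0,"y": 0,"z": 0,"wx": 0,"wy": 0,"wz": 0,"hand": 0}
  ]
}}

```text
clock: 7.8
ee_pos: [0.5021, 0.0248, 0.0788]
eef_rot: [0.0, 0.996, -0.092, 0.001]
force: [-0.2, 1.4, 2.0]
grip_width: -0.0
grip_force: 1.1
```

```bash
python3 m.py
```

```text
7.8 manifold mm 11.66415539935995 151.46363543459256 z 78.84320694314826 F [-0.2  1.4  2. ] -1.0255054966671405e-05
toolx [ 0.983 -0.183  0.001] ex [ 0.983 -0.183] toolz [ 0.001 -0.    -1.   ]
```

Contact is only light, so I'll push on until the stop answers.

Emit:
{"op": "arm_command", "data": {
  "series": [
    {"x": 0,"y": 0.025,"z": 0,"wx": 0,"wy": 0,"wz": 0,"hand": 0},
    {"x": 0,"y": 0.02,"z": 0,"wx": 0,"wy": 0,"wz": 0,"hand": 0},
    {"x": 0,"y": 0,"z": 0,"wx": 0,"wy": 0,"wz": 0,"hand": 0},
    {"x": 0,"y": 0,"z": 0,"wx": 0,"wy": 0,"wz": 0,"hand": 0}
  ]
}}

```text
clock: 8.13
ee_pos: [0.5019, 0.0242, 0.0789]
eef_rot: [-0.005, 0.996, -0.092, 0.002]
force: [5.2, 22.0, 3.9]
grip_width: -0.0003
grip_force: 11.3
```

The left lever is on its stop at 22 N. Now I back off, lift, retreat and check.

Emit:
{"op": "arm_command", "data": {
  "series": [
    {"x": 0,"y": -0.2,"z": 0,"wx": 0,"wy": 0,"wz": 0,"hand": 0},
    {"x": 0,"y": 0,"z": -0.3,"wx": 0,"wy": 0,"wz": 0,"hand": 0},
    {"x": 0,"y": 0,"z": -0.3,"wx": 0,"wy": 0,"wz": 0,"hand": 0},
    {"x": 0,"y": 0,"z": -0.3,"wx": 0,"wy": 0,"wz": 0,"hand": 0},
    {"x": -0.3,"y": 0,"z": -0.2,"wx": 0,"wy": 0,"wz": 0,"hand": 0},
    {"x": -0.3,"y": 0,"z": -0.1,"wx": 0,"wy": 0,"wz": 0,"hand": 0},
    {"x": -0.3,"y": 0,"z": 0,"wx": 0,"wy": 0,"wz": 0,"hand": 0},
    {"x": -0.3,"y": 0,"z": 0,"wx": 0,"wy": 0,"wz": 0,"hand": 0}
  ]
}}

```text
clock: 8.8
ee_pos: [0.3639, 0.069, 0.2222]
eef_rot: [0.001, 0.996, -0.092, 0.001]
force: [-0.9, 0.3, 0.5]
grip_width: -0.0001
grip_force: 0.0
```

Emit:
{"op": "arm_command", "data": {
  "series": [
    {"x": 0,"y": -0.3,"z": 0,"wx": 0,"wy": 0,"wz": 0,"hand": 0},
    {"x": 0,"y": -0.3,"z": 0,"wx": 0,"wy": 0,"wz": 0,"hand": 0},
    {"x": 0,"y": -0.3,"z": 0,"wx": 0,"wy": 0,"wz": 0,"hand": 0},
    {"x": 0,"y": -0.3,"z": 0,"wx": 0,"wy": 0,"wz": 0,"hand": 0},
    {"x": 0,"y": 0,"z": 0,"wx": 0,"wy": 0,"wz": 0,"hand": 0},
    {"x": 0,"y": 0,"z": 0,"wx": 0,"wy": 0,"wz": 0,"hand": 0}
  ]
}}

```text
clock: 9.3
ee_pos: [0.3908, 0.2117, 0.2211]
eef_rot: [0.001, 0.996, -0.09, -0.0]
force: [-0.3, -0.4, -1.0]
grip_width: -0.0002
grip_force: 0.0
```

```bash
python3 - <<'E'
from station import camera
from h import *
c=camera("top")
for s in sleeves(c,(300,225,480,310)):
    v=s[1]; print([np.round(a,3) for a in s], np.degrees(np.arctan2(v[1],v[0]))%180-79.5)
cv2.imwrite("pics/t4.png",cv2.resize(c["image"][140:340,285:500,::-1],None,fx=3,fy=3))
E
```

```text
[array([0.492, 0.003]), array([-0.981,  0.194]), np.int32(159), array([338.057, 260.937]), array([15.874, 51.331])] 89.29359733330426
[array([ 0.503, -0.21 ]), array([0.177, 0.984]), np.int32(154), array([432.662, 254.935]), array([51.659, 15.484])] 0.2866191592631253
[array([ 0.468, -0.123]), array([-0.982,  0.187]), np.int32(163), array([394.675, 271.086]), array([16.068, 51.163])] 89.70890633413532
```

View pics/t4.png

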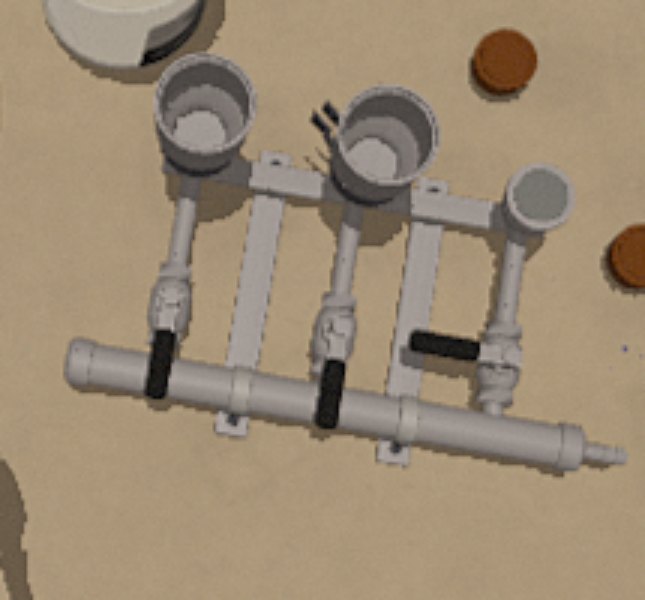

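The picture shows the left (160,363) and middle (330,393) levers in line with their pipes, at 89° and 90°. The right one (445,345) is square across at 0°, and the funnels and base have not moved.

```bash
python3 -c "from station import close_job;print(close_job())"
```

```text
the job is handed in; nothing more can be done
None
```

The job is handed in: the left and middle valves (funnels mounted) are open, the right valve (bare base) is shut, each lever was pushed to its stop, and the funnels and bare base show no movement in the final picture.

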